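# Vacuum leak test of valve end caps

### The job

Leak-test every loose steel end cap on the bench. With no cap on the test plate, press the round zero key just until it clicks and no further; stand each cap flange-down and centred on a seal ring of the plate (one per ring), pull the vacuum pump's sprung knob up to its stop and let it go back down, then, with the caps still in place, press the square start key just until it clicks and no further. Finally stand all the caps upright in the empty blue bin, leaving the other things on the bench alone.

Things in the scene. Friction and masses are not known exactly. Their poses are not given: they have to be found in the camera images.
- cap0: Turned steel valve end cap, 0.28 kg: a flange 46 mm in diameter and 12 mm thick with a hub 26 mm in diameter and 30 mm tall on top (42 mm in all). Origin: centre of the flange's underside; z along the hub, up as it stands. Two or three caps are present; they stand on the bench at the start.
- cap1: Turned steel valve end cap, 0.28 kg: a flange 46 mm in diameter and 12 mm thick with a hub 26 mm in diameter and 30 mm tall on top (42 mm in all). Origin: centre of the flange's underside; z along the hub, up as it stands. Two or three caps are present; they stand on the bench at the start.
- cap2: Turned steel valve end cap, 0.28 kg: a flange 46 mm in diameter and 12 mm thick with a hub 26 mm in diameter and 30 mm tall on top (42 mm in all). Origin: centre of the flange's underside; z along the hub, up as it stands. Two or three caps are present; they stand on the bench at the start.
- plate: Fixed flat aluminium leak-test plate, 130 (x) x 250 (y) x 15 mm high, with three flush black seal rings of 54 mm outer diameter in a row along its y. Origin: centre of its underside. Its position and yaw vary a little.
- pad0 (a point): Centre of a seal ring, on the plate's top face 15 mm above the bench, at y = -75 mm of the plate. The ring is flush (nothing holds a cap there); any cap may go on any ring.
- pad1 (a point): Centre of a seal ring, on the plate's top face 15 mm above the bench, at y = 0 mm of the plate. The ring is flush (nothing holds a cap there); any cap may go on any ring.
- pad2 (a point): Centre of a seal ring, on the plate's top face 15 mm above the bench, at y = 75 mm of the plate. The ring is flush (nothing holds a cap there); any cap may go on any ring.
- pump: Fixed vacuum hand pump: a 90 x 90 mm base 12 mm high and an upright steel barrel 56 mm in diameter (60 mm at its collar) up to 95 mm. Origin: centre of its underside. Pump and console stand either side of the plate and swap sides from start to start.
- knob (a point): Grip point of the pump's black pull knob, on its axis; the knob is an upright cylinder 28 mm in diameter and 36 mm tall, from 24 mm below this point to 12 mm above. With the plunger down this point is 125 mm above the bench; it rises with the knob.
- plunger (a joint): How far the knob is pulled up (m): 0 down, 0.045 at the stop. Sprung: about 4.3 N at the start to about 10 N at the stop, and damped (40 N per m/s); it returns by itself when let go. Counts as at the stop above 0.042.
- console: Fixed white key console, 100 (x) x 150 (y) x 45 mm high. Origin: centre of its underside; its display strip lies towards its +x, its two grey keys towards its -x: round one at y = +34 mm, square one at y = -34 mm, both at x = -12 mm.
- zero_key_top (a point): Centre of the top of the round zero key (28 mm in diameter), 57.5 mm above the bench when up; moves down with the key.
- zero_key (a joint): Travel of the zero key downward (m), 0 up. It is a sprung tactile dome: the force rises to a peak of about 8 N at 1.7 mm of travel, then drops at the click to about 3.1 N at 5 mm, then climbs again to the bottom at 6.5 mm; it springs back up when let go. The press counts once the force has begun to drop (2.3 mm of travel) and the dome is spoilt if it is pushed beyond 5.2 mm.
- start_key_top (a point): Centre of the top of the square start key (27 x 27 mm), 57.5 mm above the bench when up; moves down with the key.
- start_key (a joint): Travel of the start key downward (m), 0 up. Same dome as the zero key: peak about 8 N at 1.7 mm, click drop to about 3.1 N at 5 mm, counts from 2.3 mm, spoilt beyond 5.2 mm, bottom at 6.5 mm; springs back.
- bin: Fixed empty blue plastic bin, 140 (x) x 190 (y) x 45 mm high, walls 4 mm, floor 4 mm thick. Origin: centre of its underside. It swaps sides with a fixed blue bin full of bolts that is not used.
- bearing: Bystander: bearing ring, 52 mm across, 15 mm high, near the caps, origin at its underside.
- hexplug: Bystander: brass plug, 28 mm across, 26 mm high, behind the plate, origin at its underside.
- race: Bystander: thin bearing race, 64 mm across, 12 mm high, behind the plate, origin at its underside.
- pipewrench: Bystander: red wrench, 260 mm, lying on the right of the bench.
- mallet: Bystander: hammer, 280 mm, lying on the left of the bench.
- driver: Bystander: screwdriver, 200 mm, lying on the left of the bench.
Things that resemble listed ones, but are neither listed nor needed, are in the scene too. What is shaped like the cap1 but turquoise is not meant.

How it is judged:
On the way, in this order (a step that is already met when the one before it is completed fails the run):
1. zero key pressed to its click with no cap on the test plate (value of joint zero_key above 0.0023 m and not (x of cap0 in the frame of plate between -0.065 and 0.065 m and y of cap0 in the frame of plate between -0.125 and 0.125 m) and not (x of cap1 in the frame of plate between -0.065 and 0.065 m and y of cap1 in the frame of plate between -0.125 and 0.125 m) and not (x of cap2 in the frame of plate between -0.065 and 0.065 m and y of cap2 in the frame of plate between -0.125 and 0.125 m)), for 0.05 s.
2. every cap stands centred on a seal ring (within 7 mm), released ((horizontal distance between cap0 and pad0 below 0.007 m or horizontal distance between cap0 and pad1 below 0.007 m or horizontal distance between cap0 and pad2 below 0.007 m) and height (world z) of cap0 between 0.012 and 0.019 m and angle between each of cap0, cap1, cap2's own z axis and vertical below 0.1 rad and linear speed of each of cap0, cap1, cap2 below 0.02 m/s and (horizontal distance between cap1 and pad0 below 0.007 m or horizontal distance between cap1 and pad1 below 0.007 m or horizontal distance between cap1 and pad2 below 0.007 m) and height (world z) of cap1 between 0.012 and 0.019 m and (horizontal distance between cap2 and pad0 below 0.007 m or horizontal distance between cap2 and pad1 below 0.007 m or horizontal distance between cap2 and pad2 below 0.007 m) and height (world z) of cap2 between 0.012 and 0.019 m and contact force between each of cap0, cap1, cap2 and the fingers below 0.05 N), for 0.2 s.
3. pump knob pulled up to its stop with the caps in place (value of joint plunger above 0.042 m and (horizontal distance between cap0 and pad0 below 0.007 m or horizontal distance between cap0 and pad1 below 0.007 m or horizontal distance between cap0 and pad2 below 0.007 m) and height (world z) of cap0 between 0.012 and 0.019 m and angle between each of cap0, cap1, cap2's own z axis and vertical below 0.1 rad and linear speed of each of cap0, cap1, cap2 below 0.02 m/s and (horizontal distance between cap1 and pad0 below 0.007 m or horizontal distance between cap1 and pad1 below 0.007 m or horizontal distance between cap1 and pad2 below 0.007 m) and height (world z) of cap1 between 0.012 and 0.019 m and (horizontal distance between cap2 and pad0 below 0.007 m or horizontal distance between cap2 and pad1 below 0.007 m or horizontal distance between cap2 and pad2 below 0.007 m) and height (world z) of cap2 between 0.012 and 0.019 m), for 0.05 s.
4. pump knob back down and start key pressed to its click with the caps in place (value of joint plunger below 0.006 m and value of joint start_key above 0.0023 m and (horizontal distance between cap0 and pad0 below 0.007 m or horizontal distance between cap0 and pad1 below 0.007 m or horizontal distance between cap0 and pad2 below 0.007 m) and height (world z) of cap0 between 0.012 and 0.019 m and angle between each of cap0, cap1, cap2's own z axis and vertical below 0.1 rad and linear speed of each of cap0, cap1, cap2 below 0.02 m/s and (horizontal distance between cap1 and pad0 below 0.007 m or horizontal distance between cap1 and pad1 below 0.007 m or horizontal distance between cap1 and pad2 below 0.007 m) and height (world z) of cap1 between 0.012 and 0.019 m and (horizontal distance between cap2 and pad0 below 0.007 m or horizontal distance between cap2 and pad1 below 0.007 m or horizontal distance between cap2 and pad2 below 0.007 m) and height (world z) of cap2 between 0.012 and 0.019 m), for 0.05 s.
At the end, for the whole second after the job is handed in: Every cap stands upright (within 0.15 rad) on the floor of the empty blue bin, released and at rest; the pump knob is down (within 6 mm) and both keys are up (within 1.5 mm) (x of cap0 in the frame of bin between -0.06 and 0.06 m and y of cap0 in the frame of bin between -0.085 and 0.085 m and z of each of cap0, cap1, cap2 in the frame of bin below 0.015 m and angle between each of cap0, cap1, cap2's own z axis and vertical below 0.15 rad and linear speed of each of cap0, cap1, cap2 below 0.02 m/s and x of cap1 in the frame of bin between -0.06 and 0.06 m and y of cap1 in the frame of bin between -0.085 and 0.085 m and x of cap2 in the frame of bin between -0.06 and 0.06 m and y of cap2 in the frame of bin between -0.085 and 0.085 m and contact force between each of cap0, cap1, cap2 and the fingers below 0.05 N and value of joint plunger below 0.006 m and value of joint each of zero_key, start_key below 0.0015 m); the robot touches nothing.
It fails at once if a key is pushed well past its click (beyond 5.2 mm) (value of joint any of zero_key, start_key above 0.0052 m).
It fails at once if a bystander is knocked away (more than 40 mm) (distance of any of bearing, hexplug, race, pipewrench, mallet, driver from where it was at the start of the episode above 0.04 m).
Of cap0, cap1, cap2 only 2 to 3 are there at a start; the rules pass over those that are not, and their reading is None.
At some moment in a run one of cap0, cap1, cap2 may be knocked a few centimetres aside while the robot is not near it.
It also fails if it takes over 210 s, if anything falls off the work surface, if the arm or the gripper's body presses on something with over 40 N, if the wrist force passes 120 N, or if a joint passes its speed limit or range.

### The arm

A 6-joint arm with a two-finger parallel gripper is mounted at the origin on the work surface. World frame = base frame: x ahead of the robot, y to its left, z up, the work surface at z = 0. Lengths are in m, angles in rad, forces in N, time in s.
With the tool pointing down it reaches from about 0.25 to 0.775 m from the base axis. Payload 4 kg.
Tool frame: the origin (TCP) lies at the very end of the fingers, on their centre line; the grasp point (between the pads) lies 19 mm behind it; z points along the fingers, y is the line along which they close (so a half turn about z gives the same grasp; the last joint's range is limited). The gripper opens to 94 mm and grips with 3 to 60 N. Pads are 16 mm wide; open, the fingers measure 119 mm over their backs; the gripper's body (75 mm by 177 mm) begins 78 mm behind the grasp point.
Start: joints at [1.213, 0.087, 1.371, -0, 1.684, -0.103], TCP at [0.139, 0.532, 0.206] pointing down, gripper open.
Joint ranges: [-3.1, 3.1], [-0.76, 2.03], [0.27, 2.55], [-1.08, 4.22], [0.17, 2.65], [-2.57, 2.57]. Speed limits (rad/s): [2.79, 2.79, 3.14, 3.14, 3.14, 3.14].

### API

Orientations are given as [roll, pitch, yaw] about the fixed x, y, z axes, in that order (R = Rz(yaw) Ry(pitch) Rx(roll)).
In Python, from bench import robot, vision gives the robot as it stands.
- The arm moves only by the shell command python3 -m crank 'ROWS'. ROWS is JSON, a list of rows, each a list of 3 entries, a list of its own where there are three numbers: the closure, from 0 (fully open) to 1 (shut), then the shift along the tool's x, y, z in m, then the turn, a rotation vector about the tool's x, y, z in degrees. A call has 1 to 8 rows; each row shifts and turns the commanded pose from where the row before left it, along the tool's axes as they then stand; what a row does not reach is not made up. A row lasts 1/10 s, in which the tool goes at most 50 mm and 8.59 degrees, less where a joint would pass 70% of its speed; a pose out of reach is approached as far as the arm can. A call with a gripper value outside its range is refused whole. The fingers move at their own pace and stop on an object; the grip force is fixed at half the most. Time passes only in rows, so rows that do not move let the fingers close. It gives the time, the measured TCP pose, the force, the opening and the grip force at its end, in the units of the state.
- robot.get_obs(): the state, without advancing time (a new reading comes with each control period).
- vision.snapshot(name): name is "scene" or "top" or "wrist"; returns a dict with "color" (400x640x3 uint8, red, green, blue), "z_map" (400x640 float32, m along the optical axis (not along the pixel's ray), 0 where there is no reading), "fx", "fy", "cx", "cy" (pixels), "R" (3x3) and "t" (3): a world point X has camera coordinates R X + t. Camera axes: x right, y down, z forward; pixel columns grow to the right and rows downward; lengths in m; the calibration is good to about 2 mm. A picture is of the moment at which its call begins.
- robot.close_job(): hands the job in; it is judged then, once.
The state is a dict: "time": time; "joint_positions": joint angles; "qvel": joint speeds; "joint_torque": joint torques, N m; "tool_pos": TCP position; "ee_rot": TCP orientation; "wrist_force": force on the tool from outside, world axes, zero at the start; "wrist_torque": the same for the moment, N m; "width": finger opening in m; "finger_force": force on a finger pad.
Only numpy, scipy, OpenCV 4.12 (cv2) and the standard library are available. Lean on these libraries where they do the work, as an engineer would, in place of code of your own. Each camera call takes 0.05 s, during which the arm holds its last target. There are 200 camera calls.

## Working session

There is one attempt and no reset: what is moved stays moved. The work goes in short steps, Python scripts to look and compute and a shell command to move; the robot and the scene stay as the last step left them, time stands still between calls to the robot, and variables do not carry over. Pictures are saved under pics/ and viewed, at most 14 in all, crops included, and the job is handed in when it is done.

```bash
ls; mkdir -p pics; python3 - <<'E'
from bench import robot, vision
import cv2, numpy as np, pickle
o=robot.get_obs()
for k in o: print(k, np.round(o[k],3))
for n in ["scene","top"]:
    s=vision.snapshot(n); pickle.dump(s,open(f"{n}0.pkl","wb"))
    cv2.imwrite(f"pics/{n}0.png",s["color"][:,:,::-1]); print(n,s["fx"],s["cx"],s["cy"],np.round(s["R"],3).tolist(),np.round(s["t"],3))
E
```

```text
pics
time 0.0
joint_positions [ 1.213  0.088  1.372 -0.     1.684 -0.103]
qvel [ 0.001 -0.002  0.003  0.     0.002  0.   ]
joint_torque [-0.0000e+00 -3.4019e+01 -3.0242e+01  7.2000e-02  3.3000e-02 -0.0000e+00]
tool_pos [0.138 0.532 0.204]
ee_rot [-3.139 -0.     2.887]
wrist_force [ 0.308 -0.011 -0.361]
wrist_torque [ 0.018 -0.038 -0.042]
finger_force 0.0
width 0.094
scene 446.19922932509235 326.74510031551176 202.67494467654262 [[-0.628, 0.778, 0.003], [0.639, 0.518, -0.568], [-0.444, -0.355, -0.823]] [ 0.362 -0.282  1.561]
top 451.4094390461375 312.10113394698124 199.8419423295547 [[-0.099, -0.995, -0.001], [-0.974, 0.097, -0.205], [0.204, -0.02, -0.979]] [0.043 0.578 1.238]
```

View pics/top0.png

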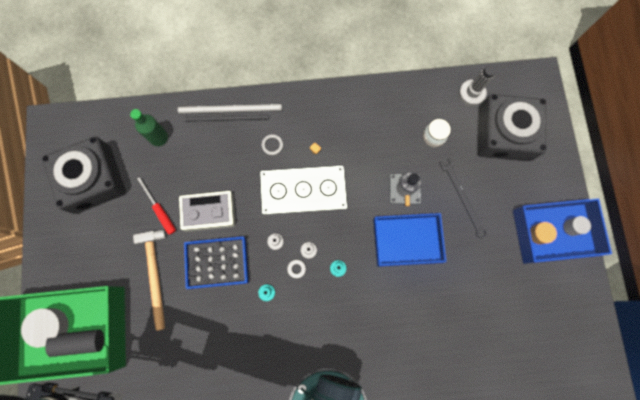

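View pics/scene0.png

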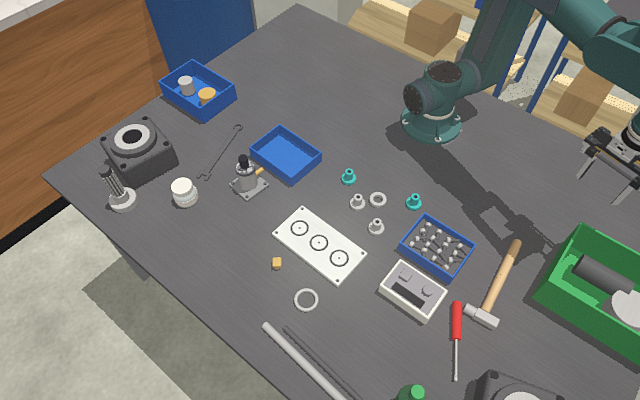

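The top view shows two grey caps at (275,241) and (308,250). The lookalikes are turquoise caps at (266,292) and (338,268), the bearing ring at (296,268) and the race at (272,144). The plate is at (303,190), the console at (206,210), the pump at (408,185) and the empty bin at (409,240). The scene view agrees: grey caps at (358,201) and (376,226). I choose the two grey ones.

```bash
cat > h.py <<'E'
import numpy as np, cv2, pickle
from bench import robot, vision
def world(s):
    v,u=np.mgrid[:400,:640]; z=s["z_map"]
    c=np.stack([(u-s["cx"])/s["fx"]*z,(v-s["cy"])/s["fy"]*z,z],-1)
    return (c-s["t"])@s["R"]
def ray(s,u,v,h):
    d=s["R"].T@np.array([(u-s["cx"])/s["fx"],(v-s["cy"])/s["fy"],1.]); o=-s["R"].T@s["t"]
    return o+d*(h-o[2])/d[2]
def proj(s,X):
    c=s["R"]@np.array(X)+s["t"]; return s["fx"]*c[0]/c[2]+s["cx"], s["fy"]*c[1]/c[2]+s["cy"]
def snap(n):
    return vision.snapshot(n)
def blobs(mask,amin):
    n,l,st,ce=cv2.connectedComponentsWithStats(mask.astype(np.uint8))
    return [(st[i,4],ce[i],l==i) for i in range(1,n) if st[i,4]>=amin]
E
python3 - <<'E'
from h import *
s=pickle.load(open("top0.pkl","rb")); W=world(s); img=s["color"].astype(int)
print("bench z", np.median(W[215:225,290:330,2]), W[215:225,290:330,2].std())
sat=img.max(2)-img.min(2); v=img.max(2)
roi=np.zeros((400,640),bool); roi[225:300,250:355]=1
for a,c,m in blobs(roi&(W[:,:,2]>.008),8):
    P=W[m]; print("obj",a,c.round(1),P.mean(0).round(4),"zmax",P[:,2].max().round(4),"rgb",img[m].mean(0).round(), "hubcentre",P[P[:,2]>.033].mean(0).round(4) if (P[:,2]>.033).any() else None)
def rect(roi,cond,h,name):
    m=np.zeros((400,640),bool); m[roi]=1; m&=cond
    b=max(blobs(m,20),key=lambda b:b[0]); cs=cv2.findContours(b[2].astype(np.uint8),cv2.RETR_EXTERNAL,cv2.CHAIN_APPROX_NONE)[0]
    ct=max(cs,key=cv2.contourArea)[:,0]; X=np.array([ray(s,u,v_,h)[:2] for u,v_ in ct],np.float32)
    r=cv2.minAreaRect(X); print(name,np.round(r[0],4),np.round(r[1],4),round(r[2],2), "box",np.round(cv2.boxPoints(r),3).tolist(),"z",np.median(W[b[2]][:,2]).round(4))
rect(np.s_[160:220,250:355],(v>150)&(sat<40),.015,"plate")
rect(np.s_[185:235,170:245],(v>150)&(sat<50),.045,"console")
rect(np.s_[205:275,365:455],(img[:,:,2]>img[:,:,0]+60),.045,"bin")
roi[:]=0; roi[160:215,370:440]=1
for h in (.008,.08,.1): 
  for a,c,m in blobs(roi&(W[:,:,2]>h),8): print("pump",h,a,c.round(1),W[m].mean(0).round(4),W[m][:,2].max().round(4))
big=lambda n,y0,y1,x0,x1,k:cv2.imwrite(n,cv2.resize(s["color"][y0:y1,x0:x1,::-1],None,fx=k,fy=k,interpolation=cv2.INTER_CUBIC))
big("pics/crop_top.png",160,300,170,450,2.85)
E
```

```text
bench z 2.1555695817584757e-05 0.09386176769762418
obj 182 [275.4 240.9] [0.4746 0.1015 0.0377] zmax 1.3302 rgb [199. 196. 190.] hubcentre [0.4729 0.1002 0.0803]
obj 185 [308.8 249.7] [0.4416 0.0084 0.0228] zmax 0.0478 rgb [204. 201. 195.] hubcentre [0.4427 0.0088 0.0417]
obj 192 [338.2 267.5] [ 0.3818 -0.0702  0.0298] zmax 1.3302 rgb [ 83. 197. 188.] hubcentre [ 0.3815 -0.0699  0.0616]
obj 171 [296.5 268.2] [0.3922 0.0487 0.0223] zmax 1.3302 rgb [215. 212. 206.] hubcentre [0.3143 0.0108 1.3302]
obj 191 [266.6 291.8] [0.3346 0.1386 0.0297] zmax 1.3302 rgb [ 82. 198. 189.] hubcentre [0.3339 0.1378 0.061 ]
plate [0.6238 0.0083] [0.2558 0.1364] 88.26 box [[0.5519999861717224, -0.11699999868869781], [0.6880000233650208, -0.12200000137090683], [0.6959999799728394, 0.1340000033378601], [0.5600000023841858, 0.1379999965429306]] z 0.0151
console [0.5831 0.2951] [0.153  0.1062] 89.99 box [[0.5299999713897705, 0.21899999678134918], [0.6359999775886536, 0.21899999678134918], [0.6359999775886536, 0.3720000088214874], [0.5299999713897705, 0.3720000088214874]] z 0.0457
bin [ 0.4412 -0.2808] [0.1955 0.1439] 87.43 box [[0.36500000953674316, -0.375], [0.5090000033378601, -0.38199999928474426], [0.5170000195503235, -0.1860000044107437], [0.37400001287460327, -0.18000000715255737]] z 0.0049
pump 0.008 904 [405.8 187.6] [ 0.5883 -0.2879  0.0584] 1.3302
pump 0.008 33 [428.5 213.8] [ 0.5082 -0.3461  0.0444] 0.0496
pump 0.08 358 [411.  181.4] [ 0.5931 -0.2923  0.1134] 1.3302
pump 0.1 113 [413.3 178.6] [ 0.5961 -0.2952  0.1316] 0.142
```

View pics/crop_top.png

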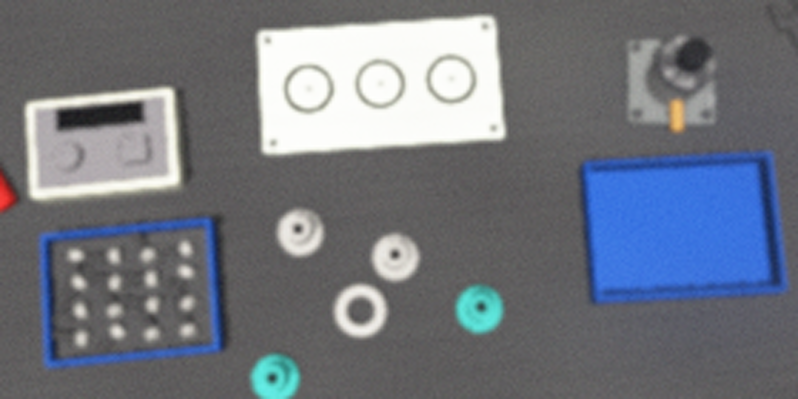

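The crop confirms the choice: grey caps at (300,232) and (395,257), with the turquoise caps and the ring clearly different. The round key is at (68,155) and the square key at (135,148). Next I'll measure precisely and cross-check with the scene view.

```bash
cat > meas.py <<'E'
from h import *
def medc(s,W,c,r,zlo,zhi):
    m=(np.hypot(W[:,:,0]-c[0],W[:,:,1]-c[1])<r)&(W[:,:,2]>zlo)&(W[:,:,2]<zhi); P=W[m]
    return len(P),((P.max(0)+P.min(0))/2).round(4),np.median(P,0).round(4)
def caps(s,W,cs):
    # hub top: median and mid-range of depth points at hub-top height
    return [medc(s,W,c,.03,.038,.046) for c in cs]
def rings(s,pads,rad=.032):
    g=cv2.cvtColor(s["color"],cv2.COLOR_RGB2GRAY); out=[]
    for p in pads:
        u,v=proj(s,[*p,.015]); a=[(x,y) for y in range(int(v)-22,int(v)+23) for x in range(int(u)-22,int(u)+23) if .016<np.hypot(*(ray(s,x,y,.015)[:2]-p))<rad and g[y,x]<150]
        X=np.array([ray(s,x,y,.015)[:2] for x,y in a],np.float32); (c,r)=cv2.minEnclosingCircle(X); out.append((len(a),X.mean(0).round(4),np.round(c,4),round(r,4)))
    return out
E
python3 - <<'E'
from meas import *
th=np.deg2rad(-1.74+0); 
pads=[np.array([.6238,.0083])+k*.075*np.array([.0310,.9995]) for k in(-1,0,1)]
for n in("top","scene"):
    s=pickle.load(open(n+"0.pkl","rb")); W=world(s); print(n)
    for r in caps(s,W,[(.474,.1),(.4427,.0088)]): print(" cap",r)
    for r in rings(s,pads): print(" ring",r)
    print(" knob",medc(s,W,(.595,-.295),.03,.132,.142)); print(" collar",medc(s,W,(.59,-.29),.05,.09,.1))
    print(" keys",[medc(s,W,c,.03,.054,.062) for c in((.571,.329),(.571,.261))])
    g=(W[:,:,2]>.041)&(W[:,:,2]<.049)&(abs(W[:,:,0]-.583)<.08)&(abs(W[:,:,1]-.295)<.1)
    r=cv2.minAreaRect(W[g][:,:2].astype(np.float32)); print(" console",r)
    g=(W[:,:,2]>.0535)&(W[:,:,2]<.062)&(abs(W[:,:,0]-.583)<.06)&(abs(W[:,:,1]-.295)<.08)
    for a,c,m in blobs(g,15): print("  key",a,c.round(1),np.median(W[m],0).round(4),W[m].mean(0).round(4))
E
```

```text
top
 cap (51, array([0.4776, 0.1024, 0.0419]), array([0.479 , 0.1023, 0.0413]))
 cap (50, array([0.4421, 0.008 , 0.0421]), array([0.443 , 0.0083, 0.0413]))Traceback (most recent call last):
  File "<stdin>", line 7, in <module>
  File "meas.py", line 12, in rings
    X=np.array([ray(s,x,y,.015)[:2] for x,y in a],np.float32); (c,r)=cv2.minEnclosingCircle(X); out.append((len(a),X.mean(0).round(4),np.round(c,4),round(r,4)))
                                                                     ~~~~~~~~~~~~~~~~~~~~~~^^^
cv2.error: OpenCV(4.12.0) /io/opencv/modules/imgproc/src/shapedescr.cpp:201: error: (-215:Assertion failed) count >= 0 && (depth == CV_32F || depth == CV_32S) in function 'minEnclosingCircle'
```

```bash
sed -i 's/g\[y,x\]<150/g[y,x]<190/' meas.py
cat > m1.py <<'E'
from meas import *
pads=[np.array([.6238,.0083])+k*.075*np.array([.0310,.9995]) for k in(-1,0,1)]
for n in("top","scene"):
    s=pickle.load(open(n+"0.pkl","rb")); W=world(s); print(n)
    g0=cv2.cvtColor(s["color"],cv2.COLOR_RGB2GRAY); u,v=map(int,proj(s,[*pads[1],.015])); print(u,v,g0[v,u-20:u+21])
    for r in caps(s,W,[(.474,.1),(.4427,.0088)]): print(" cap",r)
    try:
        for r in rings(s,pads): print(" ring",r)
    except Exception as e: print("ring fail")
    print(" knob",medc(s,W,(.595,-.295),.03,.132,.142)); print(" collar",medc(s,W,(.59,-.29),.05,.09,.1))
    g=(W[:,:,2]>.041)&(W[:,:,2]<.049)&(abs(W[:,:,0]-.583)<.08)&(abs(W[:,:,1]-.295)<.1)
    r=cv2.minAreaRect(W[g][:,:2].astype(np.float32)); print(" console",r)
    g=(W[:,:,2]>.0535)&(W[:,:,2]<.062)&(abs(W[:,:,0]-.583)<.06)&(abs(W[:,:,1]-.295)<.08)
    for a,c,m in blobs(g,15): print("  key",a,c.round(1),np.median(W[m],0).round(4),W[m].mean(0).round(4))
E
python3 m1.py
```

```text
top
302 189 [252 252 242 190 179 236 251 253 252 252 252 247 219 170 224 252 253 253
 253 251 244 232 240 251 252 252 252 246 208 169 225 249 252 251 251 251
 249 225 173 213 248]
 cap (51, array([0.4776, 0.1024, 0.0419]), array([0.479 , 0.1023, 0.0413]))
 cap (50, array([0.4421, 0.008 , 0.0421]), array([0.443 , 0.0083, 0.0413]))
 ring (60, array([ 0.6214, -0.0669], dtype=float32), array([ 0.6225, -0.067 ]), 0.0256)
 ring (47, array([0.6233, 0.0065], dtype=float32), array([0.6245, 0.0085]), 0.0253)
 ring (57, array([0.6265, 0.0837], dtype=float32), array([0.6266, 0.0835]), 0.0257)
 knob (80, array([ 0.5976, -0.2963,  0.1373]), array([ 0.5978, -0.2971,  0.1369]))
 collar (225, array([ 0.5987, -0.2978,  0.0949]), array([ 0.5901, -0.2905,  0.0951]))
 console ((0.5849720239639282, 0.2938149869441986), (0.10060196369886398, 0.1508551687002182), 0.49674007296562195)
  key 84 [217.  211.5] [0.573  0.2592 0.057 ] [0.573  0.2597 0.0572]
  key 61 [193.1 213.9] [0.5736 0.3285 0.0573] [0.5731 0.3281 0.0572]
scene
318 242 [241 241 239 239 241 241 241 241 242 244 252 179  79 163 245 248 243 242
 2
[... 222 characters left out ...]
434, 0.0105, 0.0415]))
 ring (93, array([ 0.6215, -0.0671], dtype=float32), array([ 0.621, -0.067]), 0.0272)
 ring (93, array([0.6251, 0.0096], dtype=float32), array([0.6235, 0.008 ]), 0.0271)
 ring (99, array([0.6271, 0.0835], dtype=float32), array([0.6257, 0.0828]), 0.0272)
 knob (61, array([ 0.5984, -0.2955,  0.1363]), array([ 0.5984, -0.2966,  0.1361]))
 collar (179, array([ 0.598 , -0.2978,  0.095 ]), array([ 0.6051, -0.2883,  0.0944]))
 console ((0.5845952033996582, 0.29483434557914734), (0.10123118758201599, 0.14937786757946014), 0.4256764054298401)
  key 93 [405.1 274.4] [0.5731 0.2613 0.0568] [0.5732 0.261  0.0571]
  key 81 [427.5 289.6] [0.5728 0.3289 0.0578] [0.573  0.3291 0.0574]
```

```bash
python3 -m crank '[[1,[0,0,0],[0,0,-7.3]],[1,[0,0,0],[0,0,-7.3]],[1,[-0.044,-0.02,0],[0,0,0]],[1,[-0.044,-0.02,0],[0,0,0]],[1,[-0.044,-0.02,0],[0,0,0]],[1,[-0.044,-0.02,0],[0,0,0]],[1,[-0.044,-0.02,0],[0,0,0]],[1,[-0.044,-0.02,0],[0,0,0]]]'
```

```text
time: 0.9
tool_pos: [0.404, 0.411, 0.205]
ee_rot: [-3.141, -0.001, -3.142]
wrist_force: [-0.3, 0.3, 0.5]
width: 0.0335
finger_force: 0.0
```

```bash
python3 -m crank '[[1,[-0.042,-0.02,0],[0,0,0]],[1,[-0.042,-0.02,0],[0,0,0]],[1,[-0.042,-0.02,0.01],[0,0,0]],[1,[-0.042,-0.02,0.01],[0,0,0]],[1,[0,0,0.04],[0,0,0]],[1,[0,0,0.04],[0,0,0]],[1,[0,0,0.02],[0,0,0]],[1,[0,0,0],[0,0,0]]]'
```

```text
time: 1.7
tool_pos: [0.5677, 0.3306, 0.0794]
ee_rot: [-3.137, -0.01, 3.141]
wrist_force: [0.1, -0.6, -0.4]
width: 0.0002
finger_force: 0.0
```

```bash
python3 - <<'E'
from h import *
print(robot.get_obs()["tool_pos"])
s=snap("wrist"); cv2.imwrite("pics/w1.png",s["color"][:,:,::-1])
W=world(s); g=(W[:,:,2]>.041)&(W[:,:,2]<.049)
for c in((.573,.329),(.573,.26)):
    m=(W[:,:,2]>.0535)&(W[:,:,2]<.062)&(np.hypot(W[:,:,0]-c[0],W[:,:,1]-c[1])<.028); P=W[m]; print(len(P),np.median(P,0) if len(P) else '',proj(s,[*c,.0575]))
E
```

```text
[0.56765197 0.33057894 0.07944321]
458 [0.56215344 0.32810755 0.0583199 ] (np.float64(315.2860393414591), np.float64(235.79640708124893))
1440 [0.56916686 0.26125436 0.05850822] (np.float64(217.56845868388066), np.float64(235.5697950014078))
```

View pics/w1.png

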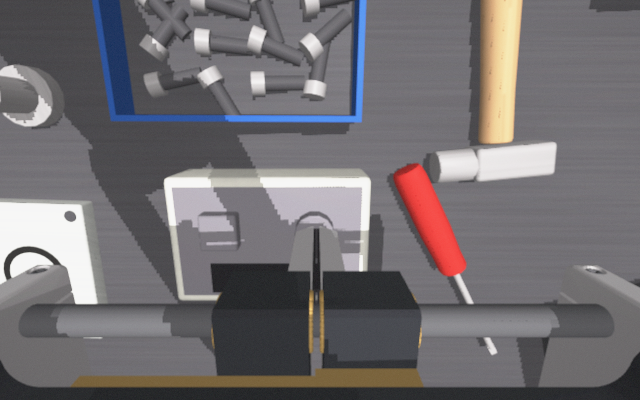

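The wrist view shows the shut fingertips over the round key at (315,230), with the square key at (217,232). I'll settle, then descend in small steps.

```bash
python3 -m crank '[[1,[-0.003,0,0.01],[0,0,0]],[1,[0,0,0],[0,0,0]],[1,[0,0,0],[0,0,0]]]'
```

```text
time: 2.05
tool_pos: [0.5743, 0.3327, 0.0768]
ee_rot: [3.141, 0.002, -3.141]
wrist_force: [-0.3, 0.7, 0.5]
width: 0.0004
finger_force: 0.0
```

```bash
python3 -m crank '[[1,[0.001,-0.003,0.008],[0,0,0]],[1,[0,0,0.004],[0,0,0]],[1,[0,0,0],[0,0,0]],[1,[0,0,0],[0,0,0]]]'; python3 -c "
from bench import robot
o=robot.get_obs();print(o['tool_pos'],o['wrist_force'])"; python3 -m crank '[[1,[0,0,0.001],[0,0,0]],[1,[0,0,0],[0,0,0]]]'; python3 -m crank '[[1,[0,0,0.001],[0,0,0]],[1,[0,0,0],[0,0,0]]]'
```

```text
time: 2.45
tool_pos: [0.5725, 0.3292, 0.0632]
ee_rot: [-3.142, -0.0, -3.142]
wrist_force: [0.2, -0.3, 0.6]
width: 0.0003
finger_force: 0.0
[0.57245985 0.3292077  0.06324861] [ 0.19692986 -0.26488918  0.62589723]
time: 2.65
tool_pos: [0.5727, 0.3293, 0.0626]
ee_rot: [3.141, 0.0, -3.142]
wrist_force: [-0.0, 0.1, -0.7]
width: 0.0002
finger_force: 0.0
time: 2.85
tool_pos: [0.5726, 0.3293, 0.0614]
ee_rot: [3.142, -0.0, -3.142]
wrist_force: [0.8, -0.1, 0.7]
width: 0.0002
finger_force: 0.0
```

```bash
for i in 1 2 3; do :; done; python3 -m crank '[[1,[0,0,0.001],[0,0,0]],[1,[0,0,0],[0,0,0]]]' | sed -n 2,4p; python3 -m crank '[[1,[0,0,0.001],[0,0,0]],[1,[0,0,0],[0,0,0]]]'| sed -n 2,4p;  python3 -m crank '[[1,[0,0,0.001],[0,0,0]],[1,[0,0,0],[0,0,0]]]'| sed -n 2,4p
```

```text
tool_pos: [0.5726, 0.3293, 0.0603]
ee_rot: [-3.142, -0.0, -3.142]
wrist_force: [0.7, 0.2, -0.0]
tool_pos: [0.5725, 0.3292, 0.0593]
ee_rot: [-3.142, -0.0, -3.142]
wrist_force: [0.3, 0.0, 0.5]
tool_pos: [0.5725, 0.3293, 0.0583]
ee_rot: [-3.142, -0.0, -3.142]
wrist_force: [-0.3, -0.3, 0.7]
```

```bash
python3 -m crank '[[1,[0,0,0.0008],[0,0,0]],[1,[0,0,0],[0,0,0]]]' | sed -n 2,4p; python3 -m crank '[[1,[0,0,0.0006],[0,0,0]],[1,[0,0,0],[0,0,0]]]'| sed -n 2,4p;  python3 -m crank '[[1,[0,0,0.0006],[0,0,0]],[1,[0,0,0],[0,0,0]]]'| sed -n 2,4p
```

```text
tool_pos: [0.5727, 0.3293, 0.0579]
ee_rot: [3.141, 0.0, -3.142]
wrist_force: [0.3, -0.1, -0.5]
tool_pos: [0.5728, 0.3293, 0.0577]
ee_rot: [3.141, 0.001, 3.142]
wrist_force: [-0.2, -1.6, 1.9]
tool_pos: [0.5727, 0.3293, 0.0573]
ee_rot: [3.141, 0.001, -3.142]
wrist_force: [-1.4, -1.2, 4.8]
```

```bash
python3 -m crank '[[1,[0,0,0.0005],[0,0,0]],[1,[0,0,0],[0,0,0]]]' | sed -n 2,4p; python3 -m crank '[[1,[0,0,0.0005],[0,0,0]],[1,[0,0,0],[0,0,0]]]'| sed -n 2,4p;  python3 -m crank '[[1,[0,0,0.0005],[0,0,0]],[1,[0,0,0],[0,0,0]]]'| sed -n 2,4p
```

```text
tool_pos: [0.5728, 0.3294, 0.057]
ee_rot: [3.141, 0.001, -3.142]
wrist_force: [-2.2, -1.7, 7.0]
tool_pos: [0.5728, 0.3294, 0.0568]
ee_rot: [3.141, 0.001, -3.141]
wrist_force: [-1.9, -1.1, 7.1]
tool_pos: [0.5728, 0.3293, 0.0564]
ee_rot: [3.141, 0.001, -3.142]
wrist_force: [-3.0, -1.5, 7.0]
```

```bash
python3 -m crank '[[1,[0,0,0.0005],[0,0,0]],[1,[0,0,0],[0,0,0]]]' | sed -n 2,4p; python3 -m crank '[[1,[0,0,0.0005],[0,0,0]],[1,[0,0,0],[0,0,0]]]'| sed -n 2,4p
```

```text
tool_pos: [0.5727, 0.3294, 0.056]
ee_rot: [3.141, 0.001, -3.142]
wrist_force: [-2.4, -1.1, 7.6]
tool_pos: [0.5727, 0.3294, 0.0554]
ee_rot: [3.141, 0.001, -3.141]
wrist_force: [-2.8, -1.8, 7.1]
```

```bash
python3 -m crank '[[1,[0,0,0.0005],[0,0,0]],[1,[0,0,0],[0,0,0]]]' | sed -n 2,4p; python3 -m crank '[[1,[0,0,0.0004],[0,0,0]],[1,[0,0,0],[0,0,0]]]'| sed -n 2,4p
```

```text
tool_pos: [0.5727, 0.3293, 0.0545]
ee_rot: [3.141, 0.001, -3.142]
wrist_force: [-2.4, -0.4, 6.5]
tool_pos: [0.5727, 0.3293, 0.0535]
ee_rot: [3.141, 0.0, 3.142]
wrist_force: [-1.1, -0.2, 3.4]
```

The zero key has clicked: force fell to 3.4 N at about 4.4 mm. Retreating, then going to the far cap A.

```bash
python3 -m crank '[[1,[0,0,-0.03],[0,0,0]],[0.4,[0,0,-0.03],[0,0,0]],[0.4,[0.019,-0.045,0],[0,0,0]],[0.4,[0.019,-0.045,0],[0,0,0]],[0.4,[0.019,-0.045,0],[0,0,0]],[0.4,[0.019,-0.045,0],[0,0,0]],[0.4,[0.019,-0.045,0],[0,0,0]],[0.4,[0,0,0],[0,0,0]]]'; python3 - <<'E'
from meas import *
for n in("top","scene","wrist"):
    s=snap(n); W=world(s)
    for r in caps(s,W,[(.478,.1035),(.443,.0095)]): print(n,r)
o=robot.get_obs(); print(o["tool_pos"],o["ee_rot"])
E
```

```text
time: 6.25
tool_pos: [0.4754, 0.1001, 0.1119]
ee_rot: [-3.14, -0.002, 3.136]
wrist_force: [0.2, 0.3, 0.0]
width: 0.053
finger_force: 0.0
top (9, array([0.4693, 0.1027, 0.0428]), array([0.4693, 0.0998, 0.0436]))
top (51, array([0.4422, 0.009 , 0.0422]), array([0.4425, 0.01  , 0.0427]))
scene (54, array([0.4782, 0.1052, 0.0417]), array([0.4779, 0.1045, 0.0417]))
scene (47, array([0.4425, 0.0095, 0.0416]), array([0.444 , 0.0094, 0.0415]))
wrist (701, array([0.4752, 0.1032, 0.0418]), array([0.4743, 0.1036, 0.0431]))
wrist (807, array([0.4399, 0.0091, 0.0417]), array([0.4392, 0.0099, 0.0433]))
[0.47800443 0.10461279 0.11281128] [3.14073478e+00 4.74421454e-04 3.14104129e+00]
```

```bash
python3 -m crank '[[0.4,[0,-0.001,0.035],[0,0,0]],[0.4,[0,0,0.03],[0,0,0]],[0.4,[0,0,0.02],[0,0,0]],[0.4,[0,0,0.01],[0,0,0]],[0.4,[0,0,0],[0,0,0]],[0.4,[0,0,0],[0,0,0]]]'
```

```text
time: 7.0
tool_pos: [0.4786, 0.1041, 0.0188]
ee_rot: [3.141, 0.001, -3.14]
wrist_force: [0.4, 0.2, 0.2]
width: 0.056
finger_force: 0.0
```

```bash
python3 -m crank '[[1,[0,0,0.001],[0,0,0]],[1,[0,0,0],[0,0,0]],[1,[0,0,0],[0,0,0]],[1,[0,0,0],[0,0,0]],[1,[0,0,0],[0,0,0]]]'
```

```text
time: 7.5
tool_pos: [0.478, 0.1035, 0.0176]
ee_rot: [3.141, 0.001, 3.141]
wrist_force: [0.2, -0.2, 1.9]
width: 0.0253
finger_force: 30.0
```

```bash
python3 -m crank '[[1,[0,0,-0.025],[0,0,0]],[1,[0,0,-0.025],[0,0,0]],[1,[-0.04,-0.005,0],[0,0,0]],[1,[-0.04,-0.005,0],[0,0,0]],[1,[-0.04,-0.005,0],[0,0,0]],[1,[-0.028,-0.0055,0],[0,0,0]],[1,[0,0,0],[0,0,0]],[1,[0,0,0],[0,0,0]]]'
```

```text
time: 8.3
tool_pos: [0.6247, 0.0825, 0.0653]
ee_rot: [3.142, -0.004, 3.141]
wrist_force: [-0.1, 0.0, -3.8]
width: 0.0253
finger_force: 30.0
```

```bash
python3 -m crank '[[1,[0,0,0.02],[0,0,0]],[1,[0,0,0.008],[0,0,0]],[1,[0,0,0],[0,0,0]],[1,[0,0,0],[0,0,0]]]'
```

```text
time: 8.7
tool_pos: [0.6249, 0.083, 0.0391]
ee_rot: [3.142, -0.001, -3.141]
wrist_force: [0.6, -0.0, -2.5]
width: 0.0254
finger_force: 30.0
```

```bash
python3 -m crank '[[1,[-0.001,0,0.004],[0,0,0]],[1,[0,0,0.002],[0,0,0]],[1,[0,0,0],[0,0,0]]]'; python3 -m crank '[[0.4,[0,0,0],[0,0,0]],[0.4,[0,0,0],[0,0,0]],[0.4,[0,0,0],[0,0,0]],[0.4,[0,0,-0.03],[0,0,0]],[0.4,[0,0,-0.03],[0,0,0]],[0.4,[0,0,0],[0,0,0]]]'
```

```text
time: 9.0
tool_pos: [0.6266, 0.0828, 0.033]
ee_rot: [3.142, -0.0, -3.142]
wrist_force: [-0.1, 0.1, -3.1]
width: 0.0255
finger_force: 30.0
time: 9.6
tool_pos: [0.6303, 0.083, 0.0995]
ee_rot: [3.141, 0.011, -3.142]
wrist_force: [0.3, -0.0, 0.7]
width: 0.0565
finger_force: 0.0
```

```bash
python3 -m crank '[[0.4,[0.0366,-0.0147,0],[0,0,0]],[0.4,[0.0366,-0.0147,0],[0,0,0]],[0.4,[0.0366,-0.0147,0],[0,0,0]],[0.4,[0.0366,-0.0147,0],[0,0,0]],[0.4,[0.0366,-0.0147,0],[0,0,0]],[0.4,[0,0,0],[0,0,0]],[0.4,[0,0,0],[0,0,0]]]'; python3 - <<'E'
from meas import *
for n in("top","scene","wrist"):
    s=snap(n); W=world(s)
    print(n,medc(s,W,(.443,.0095),.03,.038,.046),medc(s,W,(.626,.083),.03,.053,.061))
o=robot.get_obs(); print(o["tool_pos"],o["ee_rot"])
E
```

```text
time: 10.3
tool_pos: [0.4436, 0.0092, 0.0931]
ee_rot: [3.141, 0.001, 3.141]
wrist_force: [-0.3, 0.7, -0.1]
width: 0.0562
finger_force: 0.0Traceback (most recent call last):
  File "<stdin>", line 4, in <module>
  File "meas.py", line 4, in medc
    return len(P),((P.max(0)+P.min(0))/2).round(4),np.median(P,0).round(4)
                    ~~~~~^^^
    return umr_maximum(a, axis, None, out, keepdims, initial, where)
ValueError: zero-size array to reduction operation maximum which has no identity
```

```bash
sed -i 's/    return len(P),/    if len(P)==0: return None\n    return len(P),/' meas.py; python3 - <<'E'
from meas import *
for n in("top","scene","wrist"):
    s=snap(n); W=world(s)
    print(n,medc(s,W,(.443,.0095),.03,.038,.046),medc(s,W,(.626,.083),.03,.053,.061))
    cv2.imwrite(f"pics/{n}2.png",s["color"][:,:,::-1])
E
```

```text
top None (56, array([0.6253, 0.0825, 0.057 ]), array([0.627 , 0.0821, 0.0575]))
scene (43, array([0.4424, 0.009 , 0.0419]), array([0.4441, 0.0101, 0.0418])) (63, array([0.6269, 0.0837, 0.0569]), array([0.6274, 0.0829, 0.0566]))
wrist (822, array([0.4395, 0.0089, 0.0417]), array([0.4391, 0.0089, 0.043 ])) None
```

View pics/scene2.png

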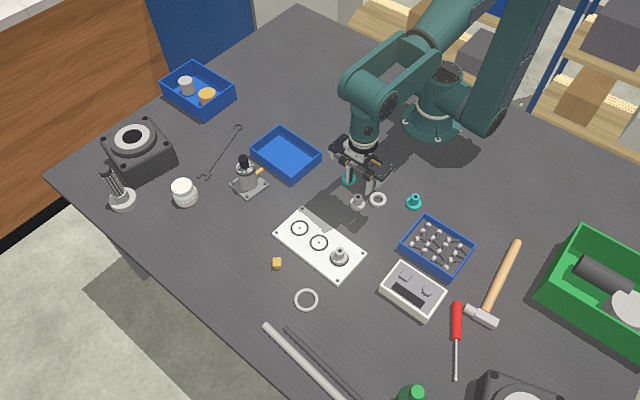

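Scene view: cap A sits on its ring at (339,256) and the fingers are over cap B at (358,201). Descending on cap B.

```bash
python3 -m crank '[[0.4,[0,0,0.03],[0,0,0]],[0.4,[0,0,0.03],[0,0,0]],[0.4,[0,0,0.0155],[0,0,0]],[0.4,[0,0,0],[0,0,0]],[1,[0,0,0],[0,0,0]],[1,[0,0,0],[0,0,0]],[1,[0,0,0],[0,0,0]],[1,[0,0,0],[0,0,0]]]'
```

```text
time: 11.3
tool_pos: [0.4445, 0.0092, 0.0186]
ee_rot: [-3.141, 0.002, -3.142]
wrist_force: [-0.0, -0.6, -0.0]
width: 0.0283
finger_force: 0.0
```

```bash
python3 -m crank '[[1,[0,0,0],[0,0,0]],[1,[0,0,0],[0,0,0]],[1,[0,0,-0.025],[0,0,0]],[1,[0,0,-0.025],[0,0,0]],[1,[-0.04,-0.016,0],[0,0,0]],[1,[-0.04,-0.02,0],[0,0,0]],[1,[-0.04,-0.02,0],[0,0,0]],[1,[-0.04,-0.02,0],[0,0,0]]]'
```

```text
time: 12.1
tool_pos: [0.6042, -0.0674, 0.0663]
ee_rot: [3.141, -0.002, -3.141]
wrist_force: [-0.8, 0.2, -2.8]
width: 0.0256
finger_force: 30.0
```

```bash
python3 -m crank '[[1,[-0.018,0,0],[0,0,0]],[1,[0,0,0.015],[0,0,0]],[1,[0,0,0.01],[0,0,0]],[1,[0,0,0],[0,0,0]],[1,[0,0,0],[0,0,0]]]'
```

```text
time: 12.6
tool_pos: [0.6197, -0.0661, 0.0414]
ee_rot: [3.141, -0.003, -3.141]
wrist_force: [0.7, -0.2, -2.7]
width: 0.0253
finger_force: 30.0
```

```bash
python3 -m crank '[[1,[-0.003,-0.001,0.003],[0,0,0]],[1,[0,0,0.004],[0,0,0]],[1,[0,0,0.001],[0,0,0]],[1,[0,0,0],[0,0,0]]]'; python3 -m crank '[[0.4,[0,0,0],[0,0,0]],[0.4,[0,0,0],[0,0,0]],[0.4,[0,0,0],[0,0,0]],[0.4,[0,0,-0.03],[0,0,0]],[0.4,[0,0,-0.05],[0,0,0]],[0.4,[0,0,-0.03],[0,0,0]],[0.4,[0,0,0],[0,0,0]],[0.4,[0,0,0],[0,0,0]]]'
```

```text
time: 13.0
tool_pos: [0.6244, -0.0676, 0.0345]
ee_rot: [3.141, -0.0, -3.142]
wrist_force: [0.1, -0.1, -2.7]
width: 0.0252
finger_force: 30.0
time: 13.8
tool_pos: [0.6252, -0.0678, 0.1456]
ee_rot: [-3.141, 0.002, -3.141]
wrist_force: [-0.9, -0.0, -0.8]
width: 0.0561
finger_force: 0.0
```

```bash
python3 -m crank '[[0.4,[0.002,0,-0.03],[0,0,0]],[0.4,[0.005,-0.045,0],[0,0,0]],[0.4,[0.005,-0.045,0],[0,0,0]],[0.4,[0.005,-0.045,0],[0,0,0]],[0.4,[0.005,-0.045,0],[0,0,0]],[0.4,[0.005,-0.048,0],[0,0,0]],[0.4,[0,0,0],[0,0,0]],[0.4,[0,0,0],[0,0,0]]]'; cat > chk.py <<'E'
from meas import *
for n in("top","scene"):
    s=snap(n); W=world(s)
    print(n,[medc(s,W,c,.03,.053,.061) for c in((.626,.083),(.622,-.067))],"knob",medc(s,W,(.598,-.296),.03,.132,.142))
    cv2.imwrite(f"pics/{n}_{int(robot.get_obs()['time']*10)}.png",s["color"][:,:,::-1])
o=robot.get_obs(); print(o["tool_pos"],o["ee_rot"])
E
python3 chk.py
```

```text
time: 14.6
tool_pos: [0.5963, -0.2962, 0.1713]
ee_rot: [3.138, -0.004, 3.139]
wrist_force: [0.6, 0.4, -0.3]
width: 0.0562
finger_force: 0.0
top [(54, array([0.6258, 0.0825, 0.057 ]), array([0.6268, 0.0823, 0.0576])), (54, array([ 0.6227, -0.0684,  0.0571]), array([ 0.622 , -0.069 ,  0.0577]))] knob (31, array([ 0.5926, -0.3016,  0.1371]), array([ 0.5921, -0.3   ,  0.1369]))
scene [(58, array([0.6261, 0.0833, 0.0569]), array([0.6265, 0.0837, 0.0564])), (56, array([ 0.622 , -0.0673,  0.0571]), array([ 0.6234, -0.0672,  0.0567]))] knob (61, array([ 0.5985, -0.2972,  0.1364]), array([ 0.5995, -0.2954,  0.1366]))
[ 0.59728821 -0.29433002  0.17268654] [ 3.13922523e+00 -2.50347827e-03 -3.14067092e+00]
```

Both caps are within about 1.5 mm of their rings. Next, grip the knob with the TCP at about 0.106.

```bash
python3 -m crank '[[0.4,[0,-0.001,0.03],[0,0,0]],[0.4,[0,0,0.025],[0,0,0]],[0.4,[0,0,0.011],[0,0,0]],[0.4,[0,0,0],[0,0,0]],[0.4,[0,0,0],[0,0,0]]]';python3 -m crank '[[1,[0,0,0],[0,0,0]],[1,[0,0,0],[0,0,0]],[1,[0,0,0],[0,0,0]],[1,[0,0,0],[0,0,0]],[1,[0,0,0],[0,0,0]]]'
```

```text
time: 15.2
tool_pos: [0.5983, -0.296, 0.1095]
ee_rot: [-3.141, 0.001, -3.14]
wrist_force: [0.7, 0.2, 0.6]
width: 0.0562
finger_force: 0.0
time: 15.7
tool_pos: [0.5979, -0.2974, 0.1093]
ee_rot: [-3.14, 0.001, 3.141]
wrist_force: [0.0, -1.0, 0.7]
width: 0.0273
finger_force: 30.0
```

```bash
python3 -m crank '[[1,[0,0,-0.01],[0,0,0]],[1,[0,0,-0.01],[0,0,0]],[1,[0,0,-0.01],[0,0,0]],[1,[0,0,-0.01],[0,0,0]],[1,[0,0,-0.005],[0,0,0]],[1,[0,0,0],[0,0,0]]]'; python3 -m crank '[[1,[0,0,-0.002],[0,0,0]],[1,[0,0,0],[0,0,0]]]'
```

```text
time: 16.3
tool_pos: [0.5978, -0.2974, 0.151]
ee_rot: [3.141, -0.001, 3.141]
wrist_force: [4.6, -3.8, -10.2]
width: 0.0274
finger_force: 30.0
time: 16.5
tool_pos: [0.5978, -0.2973, 0.1527]
ee_rot: [3.141, -0.001, 3.141]
wrist_force: [4.7, -4.3, -10.2]
width: 0.0274
finger_force: 30.0
```

```bash
python3 -m crank '[[1,[0,0,-0.0015],[0,0,0]],[1,[0,0,0],[0,0,0]]]'; python3 -m crank '[[1,[0,0,-0.0015],[0,0,0]],[1,[0,0,0],[0,0,0]],[1,[0,0,0],[0,0,0]]]'
```

```text
time: 16.7
tool_pos: [0.5978, -0.2973, 0.1541]
ee_rot: [3.141, -0.001, 3.141]
wrist_force: [4.2, -4.5, -10.6]
width: 0.0274
finger_force: 30.0
time: 17.0
tool_pos: [0.5977, -0.2973, 0.1544]
ee_rot: [3.141, -0.002, 3.141]
wrist_force: [5.3, -4.8, -12.7]
width: 0.0277
finger_force: 30.0
```

The knob is at its stop: 45 mm up, with the force climbing. I'll ease it back down and release.

```bash
python3 -m crank '[[1,[0,0,0.01],[0,0,0]],[1,[0,0,0.01],[0,0,0]],[1,[0,0,0.01],[0,0,0]],[1,[0,0,0.01],[0,0,0]],[1,[0,0,0.009],[0,0,0]],[0.4,[0,0,0],[0,0,0]],[0.4,[0,0,0],[0,0,0]],[0.4,[0,0,0],[0,0,0]]]'; python3 -m crank '[[0.4,[0,0,-0.03],[0,0,0]],[0.4,[0,0,-0.035],[0,0,0]],[0.4,[0,0,0],[0,0,0]],[0.4,[0,0,0],[0,0,0]]]'; python3 chk.py
```

```text
time: 17.8
tool_pos: [0.5976, -0.2959, 0.1103]
ee_rot: [3.14, 0.0, -3.141]
wrist_force: [-0.1, 0.9, -0.6]
width: 0.0481
finger_force: 0.0
time: 18.2
tool_pos: [0.5982, -0.2966, 0.1764]
ee_rot: [-3.14, 0.003, -3.141]
wrist_force: [-0.1, 0.5, -1.1]
width: 0.0562
finger_force: 0.0
top [(54, array([0.6264, 0.0825, 0.057 ]), array([0.6269, 0.0818, 0.0575])), (56, array([ 0.6226, -0.0684,  0.0569]), array([ 0.6231, -0.0683,  0.0572]))] knob (36, array([ 0.5927, -0.2996,  0.1364]), array([ 0.5926, -0.3002,  0.1372]))
scene [(62, array([0.6267, 0.0836, 0.0567]), array([0.6265, 0.0834, 0.0567])), (53, array([ 0.6219, -0.068 ,  0.057 ]), array([ 0.6228, -0.0673,  0.0572]))] knob (63, array([ 0.5978, -0.296 ,  0.1363]), array([ 0.5987, -0.2955,  0.1364]))
[ 0.59705255 -0.29609381  0.17316072] [ 3.13993443e+00 -2.02307399e-03 -3.14134363e+00]
```

```bash
python3 -m crank '[[1,[0.002,0.047,0],[0,0,0]],[1,[0.002,0.047,0],[0,0,0]],[1,[0.002,0.047,0],[0,0,0]],[1,[0.002,0.047,0],[0,0,0]],[1,[0.002,0.047,0],[0,0,0]],[1,[0.002,0.047,0],[0,0,0]],[1,[0.002,0.047,0],[0,0,0]],[1,[0.002,0.047,0],[0,0,0]]]' | head -2;  python3 -m crank '[[1,[0.002,0.045,0],[0,0,0]],[1,[0.002,0.045,0],[0,0,0]],[1,[0.002,0.045,0],[0,0,0]],[1,[0.0025,0.045,0],[0,0,0]],[1,[0,0,0.045],[0,0,0]],[1,[0,0,0.045],[0,0,0]],[1,[0,0,0],[0,0,0]],[1,[0,0,0],[0,0,0]]]'; python3 chk.py
```

```text
time: 19.1
tool_pos: [0.5801, 0.0812, 0.1724]
time: 19.9
tool_pos: [0.5717, 0.2588, 0.0827]
ee_rot: [-3.14, -0.005, 3.142]
wrist_force: [1.2, -0.0, 0.7]
width: 0.0005
finger_force: 0.0
top [(50, array([0.6266, 0.0823, 0.0571]), array([0.6276, 0.0818, 0.0573])), (55, array([ 0.6223, -0.0687,  0.0567]), array([ 0.6227, -0.069 ,  0.0568]))] knob (80, array([ 0.598 , -0.2974,  0.1367]), array([ 0.5982, -0.2971,  0.1366]))
scene [(58, array([0.6266, 0.0828, 0.057 ]), array([0.6265, 0.0835, 0.0563])), (53, array([ 0.6214, -0.0672,  0.0569]), array([ 0.6227, -0.0675,  0.0571]))] knob (58, array([ 0.5978, -0.2968,  0.1372]), array([ 0.5979, -0.2978,  0.1361]))
[0.57467449 0.25943589 0.08719415] [3.1401885  0.00368207 3.14100003]
```

```bash
python3 -m crank '[[1,[0.001,0.0005,0.012],[0,0,0]],[1,[0,0,0.009],[0,0,0]],[1,[0,0,0.002],[0,0,0]],[1,[0,0,0],[0,0,0]],[1,[0,0,0],[0,0,0]]]' | sed -n 2,4p; python3 -m crank '[[1,[0,0,0.001],[0,0,0]],[1,[0,0,0],[0,0,0]]]' | sed -n 2,4p; python3 -m crank '[[1,[0,0,0.001],[0,0,0]],[1,[0,0,0],[0,0,0]]]' | sed -n 2,4p
```

```text
tool_pos: [0.5723, 0.2598, 0.0617]
ee_rot: [3.141, 0.0, 3.142]
wrist_force: [0.6, -0.3, 0.3]
tool_pos: [0.5723, 0.2598, 0.0608]
ee_rot: [3.141, 0.0, 3.142]
wrist_force: [0.5, 0.4, 1.0]
tool_pos: [0.5721, 0.2598, 0.0595]
ee_rot: [3.142, -0.0, -3.142]
wrist_force: [0.3, 0.3, 0.4]
```

```bash
python3 -m crank '[[1,[0,0,0.001],[0,0,0]],[1,[0,0,0],[0,0,0]]]' | sed -n 2,4p; python3 -m crank '[[1,[0,0,0.001],[0,0,0]],[1,[0,0,0],[0,0,0]]]' | sed -n 2,4p; python3 -m crank '[[1,[0,0,0.0008],[0,0,0]],[1,[0,0,0],[0,0,0]]]' | sed -n 2,4p
```

```text
tool_pos: [0.572, 0.2598, 0.0584]
ee_rot: [-3.142, -0.0, -3.142]
wrist_force: [-0.1, 0.2, 0.1]
tool_pos: [0.5722, 0.2598, 0.0579]
ee_rot: [3.141, 0.0, -3.142]
wrist_force: [0.1, 0.5, -0.6]
tool_pos: [0.5723, 0.2598, 0.0575]
ee_rot: [3.141, 0.001, -3.142]
wrist_force: [-1.3, -0.5, 2.9]
```

```bash
python3 -m crank '[[1,[0,0,0.0006],[0,0,0]],[1,[0,0,0],[0,0,0]]]' | sed -n 2,4p; python3 -m crank '[[1,[0,0,0.0006],[0,0,0]],[1,[0,0,0],[0,0,0]]]' | sed -n 2,4p; python3 -m crank '[[1,[0,0,0.0005],[0,0,0]],[1,[0,0,0],[0,0,0]]]' | sed -n 2,4p; python3 -m crank '[[1,[0,0,0.0005],[0,0,0]],[1,[0,0,0],[0,0,0]]]' | sed -n 2,4p
```

```text
tool_pos: [0.5722, 0.2599, 0.0571]
ee_rot: [3.141, 0.001, -3.142]
wrist_force: [-2.3, -0.9, 5.9]
tool_pos: [0.5722, 0.2598, 0.0568]
ee_rot: [3.141, 0.001, -3.142]
wrist_force: [-2.8, -0.7, 6.6]
tool_pos: [0.5722, 0.2598, 0.0565]
ee_rot: [3.141, 0.001, -3.142]
wrist_force: [-3.2, -1.6, 7.5]
tool_pos: [0.5723, 0.2598, 0.0561]
ee_rot: [3.141, 0.001, -3.142]
wrist_force: [-2.9, -1.4, 8.0]
```

```bash
python3 -m crank '[[1,[0,0,0.0005],[0,0,0]],[1,[0,0,0],[0,0,0]]]' | sed -n 2,4p; python3 -m crank '[[1,[0,0,0.0005],[0,0,0]],[1,[0,0,0],[0,0,0]]]' | sed -n 2,4p
```

```text
tool_pos: [0.5722, 0.2598, 0.0556]
ee_rot: [3.141, 0.001, -3.142]
wrist_force: [-2.3, -1.5, 6.7]
tool_pos: [0.5722, 0.2598, 0.0548]
ee_rot: [3.141, 0.001, -3.142]
wrist_force: [-3.0, -0.9, 5.5]
```

```bash
python3 -m crank '[[1,[0,0,0.0003],[0,0,0]],[1,[0,0,0],[0,0,0]]]' | sed -n 2,4p; python3 -m crank '[[1,[0,0,-0.03],[0,0,0]],[1,[0,0,-0.03],[0,0,0]],[0.4,[0,0,0],[0,0,0]]]' | sed -n 2,4p; python3 chk.py
```

```text
tool_pos: [0.5722, 0.2598, 0.0541]
ee_rot: [3.141, 0.0, -3.142]
wrist_force: [-2.2, 0.1, 3.7]
tool_pos: [0.5751, 0.2608, 0.1183]
ee_rot: [3.138, 0.009, -3.142]
wrist_force: [-0.4, -1.0, 1.0]
top [(56, array([0.6257, 0.0823, 0.0572]), array([0.6273, 0.0818, 0.0573])), (58, array([ 0.6226, -0.0685,  0.0571]), array([ 0.6226, -0.0671,  0.0567]))] knob (79, array([ 0.5978, -0.2977,  0.1373]), array([ 0.598 , -0.2966,  0.1369]))
scene [(63, array([0.6263, 0.083 , 0.057 ]), array([0.6264, 0.0831, 0.0567])), (55, array([ 0.6222, -0.067 ,  0.0567]), array([ 0.6221, -0.0675,  0.0567]))] knob (62, array([ 0.5975, -0.2973,  0.1363]), array([ 0.5984, -0.2959,  0.1357]))
[0.5725225  0.25989735 0.11336849] [3.14103542e+00 1.28439049e-03 3.14155140e+00]
```

Start key clicked and the caps are still in place. Fetching cap A.

```bash
python3 -m crank '[[0.4,[-0.0135,-0.0443,0],[0,0,0]],[0.4,[-0.0135,-0.0443,0],[0,0,0]],[0.4,[-0.0135,-0.0443,0],[0,0,0]],[0.4,[-0.0135,-0.0443,0],[0,0,0]],[0.4,[0,0,0.02],[0,0,0]],[0.4,[0,0,0],[0,0,0]],[0.4,[0,0,0],[0,0,0]]]'; python3 chk.py
```

```text
time: 24.0
tool_pos: [0.6246, 0.0828, 0.0908]
ee_rot: [3.141, -0.005, -3.141]
wrist_force: [-0.3, -0.6, -0.7]
width: 0.0563
finger_force: 0.0
top [(49, array([0.6252, 0.0825, 0.057 ]), array([0.6255, 0.0827, 0.0568])), (55, array([ 0.6225, -0.0686,  0.0572]), array([ 0.6224, -0.0687,  0.0569]))] knob (79, array([ 0.5979, -0.2968,  0.1368]), array([ 0.5976, -0.2972,  0.137 ]))
scene [(62, array([0.6264, 0.0834, 0.057 ]), array([0.6275, 0.0828, 0.0562])), (55, array([ 0.6218, -0.068 ,  0.0568]), array([ 0.6232, -0.0664,  0.0569]))] knob (58, array([ 0.5984, -0.2979,  0.1365]), array([ 0.5978, -0.2953,  0.1362]))
[0.62578469 0.08361268 0.09296901] [ 3.14133149e+00 -7.05439385e-04 -3.14008447e+00]
```

```bash
python3 -m crank '[[0.4,[0,0,0.03],[0,0,0]],[0.4,[0,0,0.022],[0,0,0]],[0.4,[0,0,0.0075],[0,0,0]],[0.4,[0,0,0],[0,0,0]],[1,[0,0,0],[0,0,0]],[1,[0,0,0],[0,0,0]],[1,[0,0,0],[0,0,0]],[1,[0,0,0],[0,0,0]]]'; python3 -m crank '[[1,[0,0,0],[0,0,0]],[1,[0,0,0],[0,0,0]],[1,[0,0,-0.04],[0,0,0]],[1,[0,0,-0.04],[0,0,0]]]'
```

```text
time: 24.9
tool_pos: [0.6267, 0.0826, 0.0348]
ee_rot: [3.141, 0.002, -3.142]
wrist_force: [-0.2, -0.0, 0.8]
width: 0.0275
finger_force: 0.0
time: 25.3
tool_pos: [0.6239, 0.0823, 0.1111]
ee_rot: [-3.141, -0.008, 3.141]
wrist_force: [0.5, -0.8, -2.4]
width: 0.0249
finger_force: 30.0
```

```bash
python3 -m crank '[[1,[0.0207,-0.044,0],[0,0,0]],[1,[0.0207,-0.044,0],[0,0,0]],[1,[0.0207,-0.044,0],[0,0,0]],[1,[0.0207,-0.044,0],[0,0,0]],[1,[0.0207,-0.044,0],[0,0,0]],[1,[0.0207,-0.044,0],[0,0,0]],[1,[0.0207,-0.044,0],[0,0,0]],[1,[0.0207,-0.044,0],[0,0,0]]]'|head -2; python3 -m crank '[[1,[0.0204,-0.0456,0],[0,0,0]],[1,[0,0,0.02],[0,0,0]],[1,[0,0,0.02],[0,0,0]],[1,[0,0,0.02],[0,0,0]],[1,[0,0,0.02],[0,0,0]],[1,[0,0,0],[0,0,0]],[1,[0,0,0],[0,0,0]]]'
```

```text
time: 26.1
tool_pos: [0.4587, -0.2706, 0.1126]
time: 26.8
tool_pos: [0.4395, -0.3145, 0.0329]
ee_rot: [3.14, -0.002, 3.142]
wrist_force: [-0.2, 0.1, -4.0]
width: 0.0254
finger_force: 30.0
```

```bash
python3 -m crank '[[1,[0,0,0.006],[0,0,0]],[1,[0,0,0.003],[0,0,0]],[1,[0,0,0],[0,0,0]]]'; python3 -m crank '[[0.4,[0,0,0],[0,0,0]],[0.4,[0,0,0],[0,0,0]],[0.4,[0,0,0],[0,0,0]],[0.4,[0,0,-0.03],[0,0,0]],[0.4,[0,0,-0.04],[0,0,0]],[0.4,[0,0,-0.02],[0,0,0]]]'
```

```text
time: 27.1
tool_pos: [0.4402, -0.315, 0.0249]
ee_rot: [3.142, 0.0, -3.141]
wrist_force: [0.4, 0.2, -2.2]
width: 0.0254
finger_force: 30.0
time: 27.7
tool_pos: [0.4416, -0.3163, 0.1189]
ee_rot: [-3.138, 0.005, -3.142]
wrist_force: [0.7, 0.3, 0.9]
width: 0.0561
finger_force: 0.0
```

```bash
python3 -m crank '[[0.4,[-0.026,0.0353,0],[0,0,0]],[0.4,[-0.026,0.0353,0],[0,0,0]],[0.4,[-0.026,0.0353,0],[0,0,0]],[0.4,[-0.026,0.0353,0],[0,0,0]],[0.4,[-0.026,0.0353,0],[0,0,0]],[0.4,[-0.026,0.0353,0],[0,0,0]],[0.4,[-0.026,0.0353,0],[0,0,0]],[0.4,[0,0,0.02],[0,0,0]]]';python3 -m crank '[[0.4,[0,0,0],[0,0,0]],[0.4,[0,0,0],[0,0,0]]]'; python3 - <<'E'
from meas import *
for n in("top","scene"):
    s=snap(n); W=world(s)
    print(n,"B",medc(s,W,(.622,-.068),.03,.053,.061),"A",medc(s,W,(.44,-.315),.03,.042,.051))
    cv2.imwrite(f"pics/{n}3.png",s["color"][:,:,::-1])
o=robot.get_obs(); print(o["tool_pos"],o["ee_rot"])
E
```

```text
time: 28.5
tool_pos: [0.6271, -0.0635, 0.0984]
ee_rot: [3.141, 0.009, -3.136]
wrist_force: [0.1, -1.2, 0.2]
width: 0.0565
finger_force: 0.0
time: 28.7
tool_pos: [0.6217, -0.0681, 0.0945]
ee_rot: [3.142, -0.001, 3.142]
wrist_force: [0.2, 0.3, 0.7]
width: 0.0566
finger_force: 0.0
top B (51, array([ 0.6206, -0.0685,  0.0571]), array([ 0.6219, -0.0676,  0.0573])) A (56, array([ 0.4409, -0.3149,  0.0459]), array([ 0.4412, -0.3133,  0.0457]))
scene B (53, array([ 0.6222, -0.0675,  0.057 ]), array([ 0.6218, -0.0664,  0.0573])) A (4, array([ 0.4487, -0.3216,  0.0458]), array([ 0.4478, -0.3223,  0.0443]))
[ 0.62224011 -0.06888219  0.09582769] [-3.14120368e+00  1.26544880e-03  3.14031464e+00]
```

View pics/scene3.png

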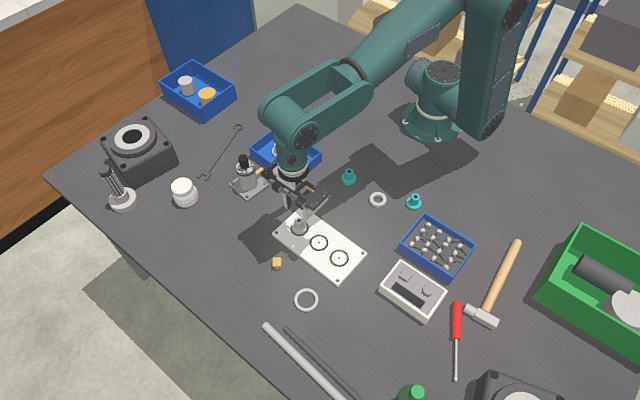

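The scene view shows the fingers over cap B at (299,228). The top-view depth has cap A in the bin with its top at 0.046, so it is standing on the floor. Fetching cap B.

```bash
python3 -m crank '[[0.4,[0,0,0.03],[0,0,0]],[0.4,[0,0,0.022],[0,0,0]],[0.4,[0,0,0.009],[0,0,0]],[0.4,[0,0,0],[0,0,0]],[1,[0,0,0],[0,0,0]],[1,[0,0,0],[0,0,0]],[1,[0,0,0],[0,0,0]],[1,[0,0,0],[0,0,0]]]'; python3 -m crank '[[1,[0,0,0],[0,0,0]],[1,[0,0,0],[0,0,0]],[1,[0,0,-0.04],[0,0,0]],[1,[0,0,-0.04],[0,0,0]]]'
```

```text
time: 29.6
tool_pos: [0.6228, -0.068, 0.0348]
ee_rot: [-3.141, 0.002, -3.141]
wrist_force: [-0.5, -0.2, 0.9]
width: 0.0278
finger_force: 0.0
time: 30.0
tool_pos: [0.62, -0.0675, 0.1112]
ee_rot: [3.14, -0.007, -3.142]
wrist_force: [0.4, -0.6, -1.8]
width: 0.0254
finger_force: 30.0
```

```bash
python3 -m crank '[[1,[0.0303,-0.0295,0],[0,0,0]],[1,[0.0303,-0.0295,0],[0,0,0]],[1,[0.0303,-0.0295,0],[0,0,0]],[1,[0.0303,-0.0295,0],[0,0,0]],[1,[0.0303,-0.0295,0],[0,0,0]],[1,[0.0303,-0.0295,0],[0,0,0]],[1,[0,0,0.03],[0,0,0]],[1,[0,0,0.03],[0,0,0]]]';python3 -m crank '[[1,[0,0,0.02],[0,0,0]],[1,[0,0,0],[0,0,0]],[1,[0,0,0.006],[0,0,0]],[1,[0,0,0.003],[0,0,0]],[1,[0,0,0],[0,0,0]],[1,[0,0,0],[0,0,0]]]'
```

```text
time: 30.8
tool_pos: [0.4396, -0.2464, 0.0535]
ee_rot: [-3.14, 0.002, 3.139]
wrist_force: [-0.4, -0.7, -2.8]
width: 0.0256
finger_force: 30.0
time: 31.4
tool_pos: [0.441, -0.2452, 0.0257]
ee_rot: [-3.141, 0.001, -3.141]
wrist_force: [1.0, 1.0, -2.1]
width: 0.0256
finger_force: 30.0
```

```bash
python3 -m crank '[[1,[0,0,0.001],[0,0,0]],[1,[0,0,0],[0,0,0]],[0.4,[0,0,0],[0,0,0]],[0.4,[0,0,0],[0,0,0]],[0.4,[0,0,0],[0,0,0]],[0.4,[0,0,-0.03],[0,0,0]],[0.4,[0,0,-0.04],[0,0,0]],[0.4,[0,0,-0.04],[0,0,0]]]'; python3 -m crank '[[0.4,[0.03,0.03,-0.02],[0,0,0]],[0.4,[0.03,0.03,0],[0,0,0]],[0.4,[0.03,0.03,0],[0,0,0]],[0.4,[0,0.03,0],[0,0,0]],[0.4,[0,0.03,0],[0,0,0]],[0.4,[0,0.03,0],[0,0,0]],[0.4,[0,0,0],[0,0,0]],[0.4,[0,0,0],[0,0,0]]]'; python3 - <<'E'
from meas import *
for n in("top","scene"):
    s=snap(n); W=world(s)
    print(n,"B",medc(s,W,(.44,-.245),.03,.042,.051),"A",medc(s,W,(.44,-.315),.03,.042,.051),"knob",medc(s,W,(.598,-.296),.03,.132,.142),"keys",[medc(s,W,c,.02,.052,.062) for c in((.573,.329),(.573,.26))])
    cv2.imwrite(f"pics/{n}4.png",s["color"][:,:,::-1])
E
```

```text
time: 32.2
tool_pos: [0.44, -0.2447, 0.1347]
ee_rot: [3.141, -0.001, 3.142]
wrist_force: [0.8, -0.3, -0.1]
width: 0.0566
finger_force: 0.0
time: 33.0
tool_pos: [0.3505, -0.0649, 0.1542]
ee_rot: [-3.141, 0.001, -3.14]
wrist_force: [0.1, -0.6, 0.2]
width: 0.0563
finger_force: 0.0
top B (61, array([ 0.4415, -0.2448,  0.0463]), array([ 0.4415, -0.2459,  0.0453])) A (60, array([ 0.4404, -0.3152,  0.0459]), array([ 0.4403, -0.3149,  0.0462])) knob (78, array([ 0.5978, -0.2974,  0.1368]), array([ 0.5977, -0.2973,  0.1372])) keys [(72, array([0.5725, 0.3276, 0.0571]), array([0.5719, 0.3276, 0.0575])), (85, array([0.573 , 0.258 , 0.0571]), array([0.5729, 0.2597, 0.0572]))]
scene B (42, array([ 0.4393, -0.2437,  0.0463]), array([ 0.4406, -0.2445,  0.0462])) A (39, array([ 0.4409, -0.3138,  0.0463]), array([ 0.4399, -0.3137,  0.0456])) knob (61, array([ 0.5976, -0.297 ,  0.1366]), array([ 0.5991, -0.2966,  0.1362])) keys [(87, array([0.5724, 0.329 , 0.0567]), array([0.5737, 0.3286, 0.0571])), (102, array([0.5725, 0.2609, 0.057 ]), array([0.5733, 0.2612, 0.0567]))]
```

View pics/top4.png

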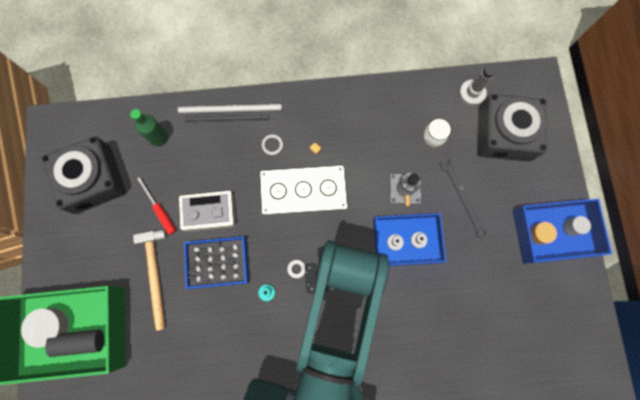

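Both caps stand upright in the empty bin at (395,241) and (419,240). The plate is clear, the knob is down, both keys are up, and the arm is free at z = 0.154.

```bash
python3 -c "
from bench import robot
print(robot.close_job())"
```

```text
the job is handed in; nothing more can be done
None
```

I zeroed the console, tested both caps on the seal rings, stood them upright in the empty blue bin and handed the job in at about 33 s; no verdict was returned.

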